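# Clamp the tin and set the ink dispenser's valve two turns open

## Task

Get the ink dispenser ready for a fill: slide the clamp jaw up gently until it nips the empty tin firmly against the fixed jaw under the spout, and leave it there. Then take the valve's crank handle, close the wheel clockwise until it meets its stop, and back it off exactly two full turns from the stop. Finish with the handle still gripped, ready to shut off, and leave everything else on the table where it is.

Things in the scene. Friction and masses are not known exactly. Their poses are not given: they have to be found in the camera images.
- dispenser: Fixed ink dispenser: grey base plate 220 x 540 x 12 mm; steel pressure pot (172 wide, 162 high, gauge to 210 mm) at rear right, brass valve with red handwheel in front of it, pipe to the left ending in a gooseneck spout over a tin clamp. Origin on the table: x to the rear, y left along pipe and clamp track, z up. Valve axis at x 0, y -130 mm; spout at x 0, y 110; track at x 0, y 170 to 285.
- spout_tip (a point): Underside of the brass spout, 24 mm wide, 104 mm above the table; the steel gooseneck above it, 18 mm thick, comes from the valve's side and tops out 149 mm above the table. The nipped tin stands centred below it.
- fixed_jaw: Aluminium vee jaw (120 degree vee, 50 mm high) fixed to the plate beside the spout on the valve's side. Origin at the bottom of the vee, on the plate's top. A tin seated in it has its centre 48.5 mm from this origin, along the dispenser's +y.
- clamp_jaw: Sliding aluminium vee jaw left of the tin, axes as the dispenser; slides along its y, to -y to close, 62 mm in all, about 4 N friction, stays where left. Origin at the bottom of its 120 degree vee on the plate's top (12 mm above the table), 48.5 mm from the centre of a nipped tin. Upright black knob 24 mm thick, 50 mm tall: axis 36.5 mm along +y from the origin, top 110 mm above the table.
- tin: Loose empty open steel ink tin, 84 mm in diameter, 80 mm high, 0.1 to 0.2 kg, standing on the base plate between the jaws, at first 4 to 18 mm short of the fixed jaw. Origin at the centre of its underside. It dents above 45 N.
- valve_wheel (a joint): Angle of the red handwheel, rad: 0 at the closed stop, growing as it opens (anticlockwise seen from above), 6.283 a turn, four turns in all; at first 1.5 to 6. Turning takes about 2 N at the handle. At 0 the handle is on the dispenser's -x side of the valve axis. The stop is firm: the handle then goes no further clockwise.
- wheel_hub (a point): Centre of the handwheel on the vertical valve axis, 152 mm above the table, in the plane of the rim (127 mm outside diameter, top 160 mm above the table). A threaded spindle rises in it 2.5 mm a turn as the valve opens.
- crank_handle: Black upright crank handle on the wheel's rim: a sleeve 21 mm in diameter and 48 mm tall that revolves freely on its own pin, so it can be carried round without turning the hand. Its axis is 56 mm from the wheel's axis. Origin at the centre of its lower end, 165 mm above the table.
- handle_mid (a point): Middle of the crank handle's sleeve, on its axis, 189 mm above the table (24 mm above its lower end).
- tin_lid: Bystander: the tin's steel lid, a disc 84 mm in diameter, 6 mm thick, lying on the front of the base plate. Origin under its centre.
- blue_ink_tin: Bystander: full closed tin with blue band, 100 mm in diameter, 100 mm high, to the right. Origin under its centre.
- magenta_ink_tin: Bystander: full closed tin with magenta band, 84 mm in diameter, 80 mm high, to the right. Origin under its centre.
- ink_knife: Bystander: ink knife 240 mm long, wooden handle along its -x, on the mixing sheet to the left. Origin under the join of handle and blade.
- ink_roller: Bystander: rubber hand roller, 100 mm wide, with a wooden handle along its -x, 190 mm long in all, to the left. Origin under the neck.
- tape_roll: Bystander: roll of buff tape, 90 mm in diameter, 25 mm high, near the robot on the right. Origin under its centre.
- loupe: Bystander: stand loupe, 42 mm in diameter, 42 mm high, to the left. Origin under its centre.
- spanner: Bystander: flat steel spanner 160 mm long, lying to the right. Origin under its centre.

How it is judged:
On the way, in this order (a step that is already met when the one before it is completed fails the run):
1. the sliding jaw presses the tin against the fixed jaw with more than 2.5 N, the tin within 10 mm of centred under the spout (contact force between clamp_jaw and tin above 2.5 N and contact force between fixed_jaw and tin above 1.5 N and horizontal distance between tin and spout_tip below 0.01 m), for 0.2 s.
2. the valve is closed to its stop (within 0.06 rad) (value of joint valve_wheel below 0.06 rad), for 0.2 s.
At the end, for the whole second after the job is handed in: The valve is two turns (12.57 rad, within 0.2 rad) open from its stop; the fingers grip the crank handle (over 3 N, grasp point within 14 mm of its axis and 30 mm of its middle); the tin is upright, still nipped by both jaws (over 1 N at each), within 10 mm of centred under the spout (value of joint valve_wheel between 12.366 and 12.766 rad and contact force between the fingers and crank_handle above 3 N and horizontal distance between the grasp point and handle_mid below 0.014 m and distance between the grasp point and handle_mid below 0.03 m and horizontal distance between tin and spout_tip below 0.01 m and contact force between each of clamp_jaw, fixed_jaw and tin above 1 N and angle between tin's own z axis and vertical below 0.1 rad); the arm keeps its last pose, push and grip.
It fails at once if the tin is dented: squeezed by the jaw with more than 45 N (contact force between clamp_jaw and tin above 45 N).
It fails at once if a bystander is pushed more than 20 mm from its place (distance of any of tin_lid, blue_ink_tin, magenta_ink_tin, ink_knife, ink_roller, tape_roll, loupe, spanner from where it was at the start of the episode above 0.02 m).
It also fails if it takes over 72 s, if anything falls off the work surface, if the arm or the gripper's body presses on something with over 40 N, if the wrist force passes 120 N, or if a joint passes its speed limit or range.

## Robot

A 6-joint arm with a two-finger parallel gripper is mounted at the origin on the work surface. World frame = base frame: x ahead of the robot, y to its left, z up, the work surface at z = 0. Lengths are in m, angles in rad, forces in N, time in s.
With the tool pointing down it reaches from about 0.3 to 0.775 m from the base axis. Payload 14.6 kg.
Tool frame: the origin (TCP) lies midway between the tips of the shut fingers; the grasp point (between the pads) lies 19 mm behind it (tcp_to_grasp is the distance from the TCP to the grasp point, in m); x points along the fingers, y is the direction in which the jaws open and shut, and the axes are right-handed (so a half turn about x gives the same grasp; the last joint's range is limited). The gripper opens to 94 mm and grips with 3 to 60 N. Pads are 16 mm wide; open, the fingers measure 119 mm over their backs; the gripper's body (75 mm by 177 mm) begins 78 mm behind the grasp point.
Start: joints at [1.139, 0.3, 1.521, -0, 1.321, -0.067], TCP at [0.196, 0.514, 0.205] pointing down, gripper open.
Joint ranges: [-3.03, 3.03], [-0.79, 2.21], [0.23, 2.52], [-1.04, 4.18], [0, 3.07], [-2.55, 2.55]. Speed limits (rad/s): [2.22, 2.22, 2.57, 3.14, 3.14, 3.14].

## Interface

Orientations are given as a 3x3 rotation matrix whose columns are the frame's x, y, z axes.
In Python, from rig import * gives the robot as it stands.
- The arm moves only by the tool play_rows, never from a script. Its argument "plan" is a list of rows, each a list of 3 entries, a list of its own where there are three numbers: the opening, from 0 (shut) to 1 (fully open), then the shift along the tool's x, y, z in cm, then the turn, a rotation vector about the tool's x, y, z in degrees. A call has 1 to 10 rows; each row shifts and turns the pose as measured when the row begins, along the tool's axes as they then stand; what a row does not reach is not made up. A row lasts 1/10 s, in which the tool goes at most 50 mm and 8.59 degrees, less where a joint would pass 70% of its speed; a pose out of reach is approached as far as the arm can. A call with a gripper value outside its range is refused whole. The fingers move at their own pace and stop on an object; "grip_force" is the grip in N (left out, the last holds). Time passes only in rows, so rows that do not move let the fingers close. It gives the time, the measured TCP pose, the force and the opening at its end, in the units of the state.
- get_state(): the state, without advancing time (a new reading comes with each control period).
- camera(name): name is "side" or "top"; returns a dict with "color" (400x640x3 uint8, red, green, blue), "intrinsics" (3x3 intrinsics, pixels), "k1" (the pictures are not rectified: a ray, as slopes to the right and down, at radius r is drawn at 1 + k1 r^2 times it, then the intrinsics apply), "view" (4x4, takes a point from world to camera coordinates). Camera axes: x right, y down, z forward; pixel columns grow to the right and rows downward; lengths in m; the calibration is good to about 2 mm. A picture is of the moment at which its call begins. There is no depth.
- sign_off(): hands the job in, once; it reports no verdict.
The state is a dict: "time_s": time; "joint_pos": joint angles; "joint_vel": joint speeds; "joint_efforts": joint torques, N m; "eef_pos": TCP position; "ee_rot": TCP orientation; "contact_force": force on the tool from outside, world axes, zero at the start; "torque": the same for the moment, N m; "gripper_width": finger opening in m.
Only numpy, scipy, OpenCV 4.12 (cv2) and the standard library are available. Lean on these libraries where they do the work, as an engineer would, in place of code of your own. Each camera call takes 0.05 s, during which the arm holds its last target.

## Working session

There is one attempt and no reset: what is moved stays moved. The work goes in short steps, Python scripts to look and compute and a tool call to move; the robot and the scene stay as the last step left them, time stands still between calls to the robot, and variables do not carry over. Pictures are saved under pics/ and viewed, and the job is handed in when it is done.

Besides the shell and the picture viewer there is one more tool, called after "Call:" as name(argument=value, ...), one argument or row to a line, values as JSON. play_rows: Moves the arm, as the interface text tells. Its arguments: {"type":"object","properties":{"plan":{"type":"array"},"grip_force":{"type":"number"}},"required":["plan"]}

```bash
ls; mkdir -p pics; python3 - <<'E'
from rig import *
import cv2,numpy as np
np.set_printoptions(precision=4,suppress=True)
s=get_state(); print(s)
for n in("side","top"):
    c=camera(n); cv2.imwrite(f"pics/{n}0.png",c["color"][:,:,::-1]); print(n,c["intrinsics"],c["k1"],c["view"])
E
```

```text
pics
{'time_s': 0.0, 'joint_pos': array([ 1.1394,  0.3005,  1.5216,  0.    ,  1.3207, -0.0666]), 'joint_vel': array([-0.0007, -0.0003,  0.0008,  0.0011, -0.0005, -0.0003]), 'joint_efforts': array([  0.0007, -53.182 , -35.2721,   0.0709,   0.0244,  -0.    ]), 'eef_pos': array([0.1961, 0.5136, 0.2049]), 'ee_rot': array([[-0.0005,  0.3568,  0.9342],
       [-0.0011,  0.9342, -0.3568],
       [-1.    , -0.0012, -0.0001]]), 'contact_force': array([-0.2325, -0.179 , -0.206 ]), 'torque': array([-0.0102, -0.0084, -0.0228]), 'gripper_width': 0.09421264575940669}
side [[453.9168   0.     328.9538]
 [  0.     453.9168 204.7437]
 [  0.       0.       1.    ]] -0.0407191716829835 [[-0.9968 -0.078  -0.0164  0.4544]
 [-0.0334  0.5957 -0.8025  0.1318]
 [ 0.0724 -0.7994 -0.5965  1.4986]
 [ 0.      0.      0.      1.    ]]
top [[425.2489   0.     323.2301]
 [  0.     425.2489 204.0542]
 [  0.       0.       1.    ]] 0.026766497386912124 [[ 0.0176 -0.9998  0.0089  0.0077]
 [-0.9972 -0.0182 -0.0724  0.4687]
 [ 0.0725 -0.0077 -0.9973  1.597 ]
 [ 0.      0.      0.      1.    ]]
```

View pics/side0.png

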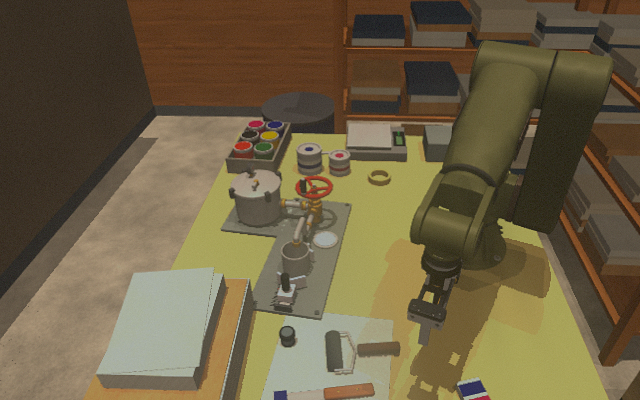

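View pics/top0.png

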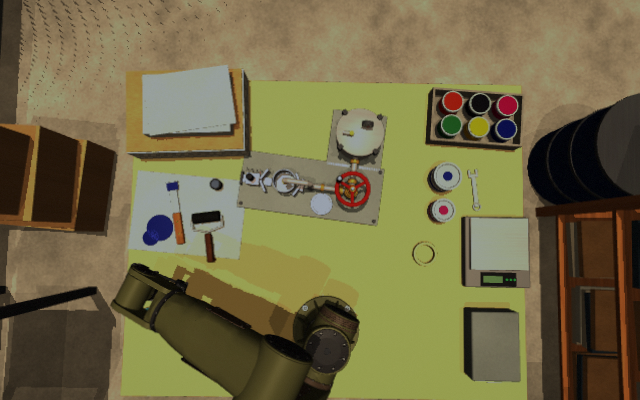

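The side view shows the dispenser at about (225-350, 170-315), with the red wheel at (314,188) and the black knob at (285,283). In the top view the wheel is at (352,188), the tin at (287,182) and the clamp jaw near (258,180). I'll zoom in on these.

```bash
python3 - <<'E'
import cv2
a=cv2.imread("pics/top0.png")[140:235,230:390]; cv2.imwrite("pics/topz.png",cv2.resize(a,None,fx=5,fy=5,interpolation=cv2.INTER_CUBIC))
a=cv2.imread("pics/side0.png")[165:325,215:365]; cv2.imwrite("pics/sidez.png",cv2.resize(a,None,fx=3.75,fy=3.75,interpolation=cv2.INTER_CUBIC))
E
```

```text
(no output)
```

View pics/topz.png

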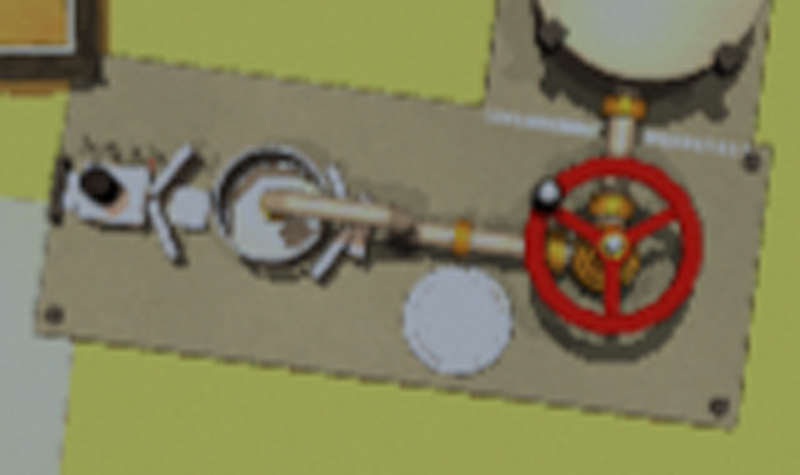

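View pics/sidez.png

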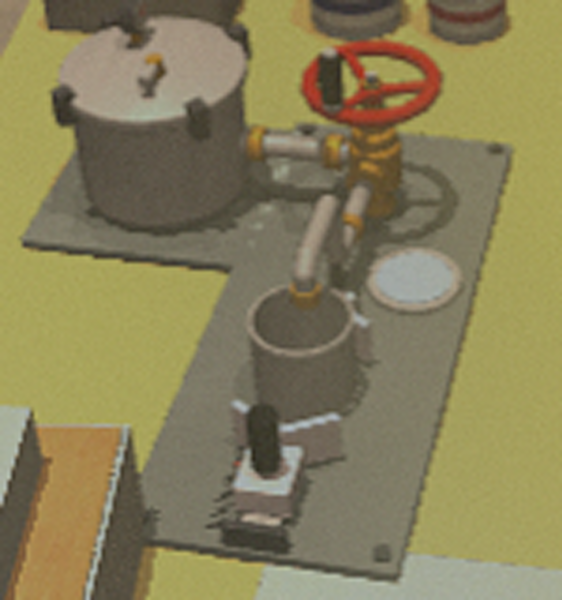

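```bash
cat > h.py <<'E'
import cv2,numpy as np
from rig import *
np.set_printoptions(precision=4,suppress=True)
def cams():
    return {n:camera(n) for n in("side","top")}
def ray(c,u,v):
    K=c["intrinsics"];k=c["k1"];V=c["view"]
    d=np.array([(u-K[0,2])/K[0,0],(v-K[1,2])/K[1,1]]);p=d.copy()
    for _ in range(20): p=d/(1+k*(p@p))
    R=V[:3,:3];return -R.T@V[:3,3],R.T@np.array([p[0],p[1],1])
def onz(c,u,v,z):
    o,d=ray(c,u,v);return o+d*(z-o[2])/d[2]
def tri(r):
    A=0;b=0
    for o,d in r:
        d=d/np.linalg.norm(d);P=np.eye(3)-np.outer(d,d);A=A+P;b=b+P@o
    return np.linalg.solve(A,b)
def proj(c,X):
    V=c["view"];p=V[:3,:3]@np.asarray(X)+V[:3,3];p=p[:2]/p[2];p=p*(1+c["k1"]*(p@p));K=c["intrinsics"]
    return K[:2,:2]@p+K[:2,2]
E
python3 - <<'E'
from h import *
C=cams()
hv={}
for n,c in C.items():
    im=c["color"].astype(int);R,G,B=im[...,0],im[...,1],im[...,2]
    m=((R>110)&(G<70)&(B<70)).astype(np.uint8)
    roi=np.zeros_like(m); 
    if n=="top": roi[150:225,325:380]=1
    else: roi[165:210,285:345]=1
    m*=roi
    cs,_=cv2.findContours(m,cv2.RETR_EXTERNAL,cv2.CHAIN_APPROX_NONE)
    pts=np.vstack(cs); hull=cv2.convexHull(pts)
    e=cv2.fitEllipse(hull); hv[n]=e[0]; print(n,e,m.sum(),cv2.boundingRect(pts))
    for nm,r in {"knob":{"top":(165,190,238,262),"side":(265,300,275,300)},"handle":{"top":(165,190,330,350),"side":(170,200,290,315)}}.items():
        a,b,cc,d=r[n]; dk=(im[a:b,cc:d].max(2)<60)
        ys,xs=np.nonzero(dk); print(n,nm,len(xs))
        for y in range(a,b):
            w=np.nonzero(dk[y-a])[0]+cc
            if len(w): print(y,w.min(),w.max(),end=' | ')
        print()
print("tri hub",tri([ray(C[n],*hv[n]) for n in C]))
print(onz(C["top"],*hv["top"],.158),onz(C["side"],*hv["side"],.158))
E
```

```text
side ((313.5893249511719, 186.70689392089844), (21.351247787475586, 35.77644348144531), 88.87842559814453) 254 (296, 176, 36, 22)
side knob 46
274 282 283 | 277 281 281 | 278 281 285 | 279 285 285 | 280 281 288 | 281 282 286 | 282 283 287 | 283 282 288 | 284 282 287 | 285 282 285 | 286 282 288 | 287 282 288 | 288 283 288 | 289 283 287 | 290 283 284 | 
side handle 16
182 304 304 | 183 301 305 | 184 305 305 | 185 305 305 | 186 304 305 | 187 304 305 | 188 305 305 | 189 305 305 | 190 301 301 | 191 305 305 | 192 302 305 | 
top ((352.24761962890625, 188.53561401367188), (35.49597930908203, 35.77037811279297), 31.350929260253906) 460 (335, 171, 36, 36)
top knob 62
172 242 243 | 173 242 243 | 174 247 250 | 175 242 251 | 176 241 252 | 177 241 253 | 178 241 253 | 179 241 252 | 180 250 252 | 182 241 241 | 183 240 241 | 184 241 259 | 185 250 259 | 
top handle 29
179 336 342 | 180 336 341 | 181 336 347 | 182 337 347 | 183 347 348 | 185 341 342 | 186 339 342 | 188 346 346 | 
tri hub [ 0.5126 -0.0829  0.1563]
[ 0.5141 -0.0827  0.158 ] [ 0.5106 -0.0803  0.158 ]
```

```bash
python3 - <<'E'
from h import *
C=cams();T,S=C["top"],C["side"]
k1=onz(T,249.0,176.3,.110);k2=onz(S,285.3,281.9,.085);k=tri([ray(T,249.0,176.3),ray(S,285,274)])
print(k1,k2,k)
h1=onz(T,339.0,178.3,.213);h2=onz(S,302.7,185.8,.189);print(h1,h2)
hub=np.array([.5130,-.0822])
kk=(k1[:2]+k2[:2])/2
d=kk-hub;L=np.linalg.norm(d);y=d/L;yaw=np.arctan2(-y[0],y[1]);print("yaw",np.degrees(yaw),"L",L)
x=np.array([y[1],-y[0]])
print("x axis",x,"knob disp y",L-.13)
hh=(h1[:2]+h2[:2])/2
for q in(h1[:2],h2[:2],hh):
    v=q-hub;print("handle disp",v@x,v@y,"ang from -x ccw",np.degrees(np.arctan2(-(v@y),-(v@x)))%360)
sp=hub+y*.24;print("spout",sp, "predicted px",proj(T,[*sp,.104]),proj(S,[*sp,.104]))
for c in[(-.11,-.27),(-.11,.27)]: 
  w=hub+y*.13+x*c[0]+y*c[1];print("corner",c,w,proj(T,[*w,.012]),proj(S,[*w,.012]))
# plate corner seen
for px in[(230+735/5,140+428/5),(230+38/5,140+332/5)]: print(onz(T,*px,.012))
jd=L-.13; print("nipped knob should be y:",.110+.0485+.0365, "now",jd)
E
```

```text
[0.5566 0.2845 0.11  ] [0.554  0.2845 0.085 ] [0.5543 0.2835 0.1151]
[ 0.5416 -0.0337  0.213 ] [ 0.5402 -0.0384  0.189 ]
yaw -6.577293259037393 L 0.36913536318299284
x axis [ 0.9934 -0.1145] knob disp y 0.23913536318299283
handle disp 0.02287386750141698 0.051441530615279674 ang from -x ccw 246.02731345910877
handle disp 0.02202379439699316 0.04658360095311319 ang from -x ccw 244.69615264364018
handle disp 0.02244883094920507 0.04901256578419643 ang from -x ccw 245.39118069946807
spout [0.5405 0.1562] predicted px [284.8709 181.6433] [295.9507 246.1888]
corner (-0.11, -0.27) [ 0.3877 -0.2087] [382.0521 226.4481] [351.5638 200.6924]
corner (-0.11, 0.27) [0.4495 0.3278] [240.9963 207.6279] [321.9659 313.2804]
[ 0.3906 -0.1895  0.012 ]
[0.454  0.3408 0.012 ]
nipped knob should be y: 0.195 now 0.23913536318299283
```

```bash
python3 - <<'E'
from h import *
C=cams();T,S=C["top"],C["side"]
print(tri([ray(T,245,152),ray(S,252,281)]), tri([ray(T,235,128),ray(S,221,290)]))
E
```

```text
[0.6441 0.3027 0.1017] [0.7262 0.3404 0.1016]
```

Call:
play_rows(
  plan=[
    [1,[0,0,0],[-7.15,0,0]],
    [1,[0,0,0],[-7.15,0,0]],
    [0.6,[0,-2,4],[0,0,0]],
    [0.6,[0,-2,4],[0,0,0]],
    [0.6,[0,-2,4],[0,0,0]],
  ],
)

```text
time_s: 0.9
eef_pos: [0.3085, 0.4418, 0.2051]
ee_rot: [[-0.001, 0.097, 0.995], [0.0, 0.995, -0.097], [-1.0, 0.0, -0.001]]
contact_force: [0.0, 0.0, 0.2]
gripper_width: 0.0733
```

Call:
play_rows(
  plan=[
    [0.6,[0,-2.1,4.1],[1.1,0,0]],
    [0.6,[0,-2.1,4.1],[0,0,0]],
    [0.6,[0,-2.1,4.1],[0,0,0]],
    [0.6,[0,-2.1,4.1],[0,0,0]],
    [0.6,[0,-2.1,4.1],[0,0,0]],
    [0.6,[0,-2.1,4.1],[0,0,0]],
    [0.6,[0,0,0],[0,0,0]],
  ],
)

```text
time_s: 1.6
eef_pos: [0.5503, 0.2778, 0.2049]
ee_rot: [[0.0, 0.12, 0.993], [0.0, 0.993, -0.12], [-1.0, 0.0, 0.0]]
contact_force: [-0.9, 0.3, -0.9]
gripper_width: 0.0563
```

Call:
play_rows(
  plan=[
    [0.6,[2,0.75,0.4],[0,0,0]],
    [0.6,[2,0,0],[0,0,0]],
    [0.6,[2,0,0],[0,0,0]],
    [0.6,[0,0,0],[0,0,0]],
  ],
)

```text
time_s: 2.0
eef_pos: [0.5557, 0.2846, 0.143]
ee_rot: [[0.0, 0.122, 0.993], [0.001, 0.993, -0.122], [-1.0, 0.001, 0.0]]
contact_force: [1.0, 0.0, 0.8]
gripper_width: 0.0561
```

```bash
python3 - <<'E'
from h import *
C=cams();s=get_state();print(s["eef_pos"],s["gripper_width"],s["contact_force"])
a=C["top"]["color"][140:220,200:330,::-1]; b=C["side"]["color"][190:320,215:365,::-1]
cv2.imwrite("pics/t1.png",cv2.resize(a,None,fx=6,fy=6,interpolation=cv2.INTER_CUBIC));cv2.imwrite("pics/s1.png",cv2.resize(b,None,fx=4.5,fy=4.5,interpolation=cv2.INTER_CUBIC))
E
```

```text
[0.5568 0.2851 0.1461] 0.05624636453778688 [ 0.3173 -0.5781  1.1825]
```

View pics/s1.png

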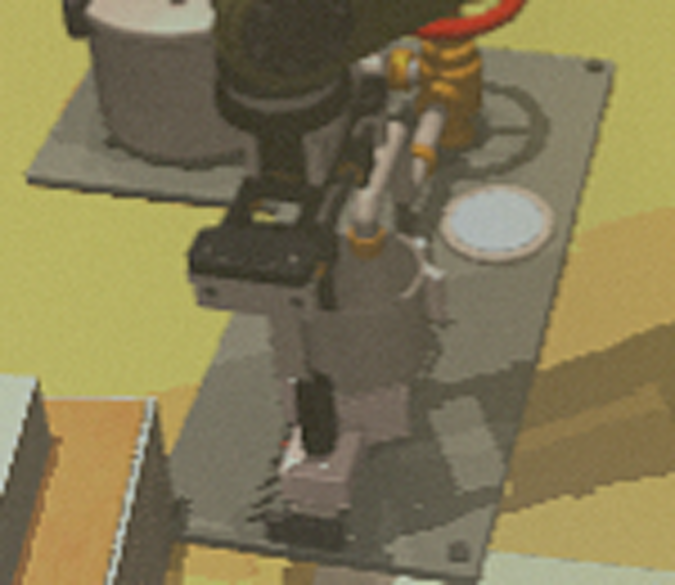

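View pics/t1.png

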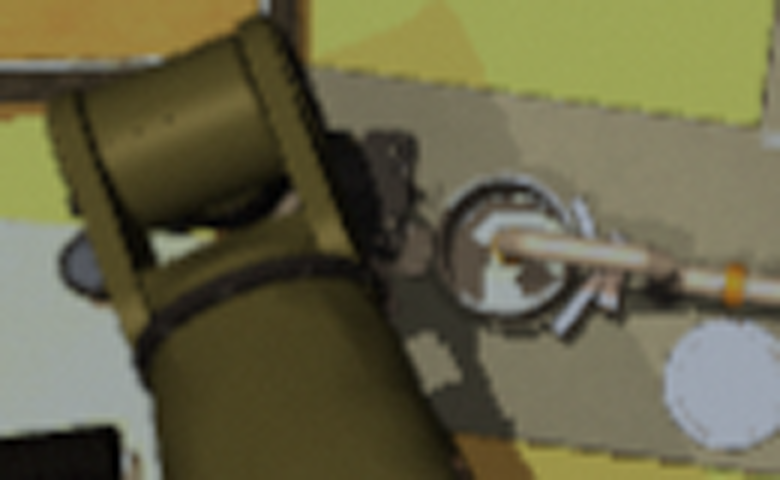

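```bash
python3 - <<'E'
from h import *
S=camera("side");s=get_state();R=s["ee_rot"];p=s["eef_pos"]
f=lambda X:((proj(S,X)-[215,190])*4.5).round(0)
for dy in(-.04,-.028,.028,.04): print(dy,f(p+R@[0,dy,-.008]),f(p+R@[0,dy,.008]))
print("tcp",f(p)); print("knob top/bot",f([.5553,.2845,.11]),f([.5553,.2845,.06]))
a=S["color"][240:300,265:325,::-1];cv2.imwrite("pics/s2.png",cv2.resize(a,None,fx=10,fy=10,interpolation=cv2.INTER_CUBIC))
E
```

```text
-0.04 [334. 299.] [309. 295.]
-0.028 [329. 312.] [303. 309.]
0.028 [303. 377.] [277. 373.]
0.04 [297. 391.] [271. 387.]
tcp [303. 342.]
knob top/bot [311. 385.] [317. 441.]
```

View pics/s2.png

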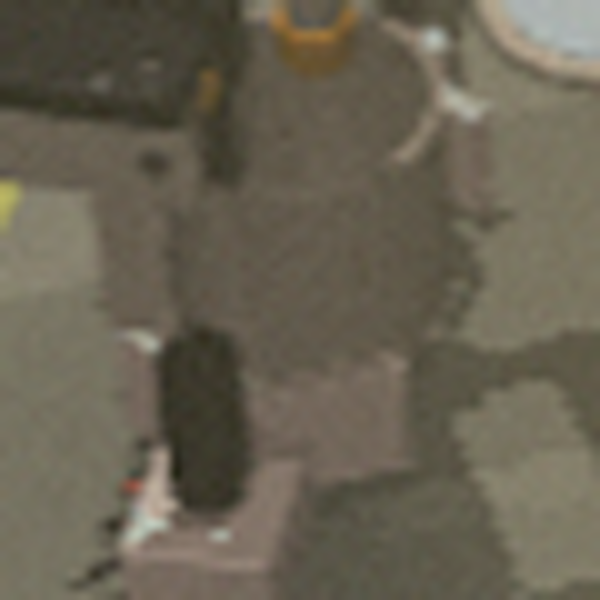

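The fingers straddle the knob (crop x 163-245, near finger at 103-170), which agrees with the projection to within 2 mm. I'll descend and close lightly.

Call:
play_rows(
  plan=[
    [0.6,[2,0,-0.1],[0,0,0]],
    [0.6,[2,0,0],[0,0,0]],
    [0.6,[1.5,0,0],[0,0,0]],
    [0.6,[1,0,0],[0,0,0]],
    [0.6,[0,0,0],[0,0,0]],
    [0.15,[0,0,0],[0,0,0]],
    [0.15,[0,0,0],[0,0,0]],
    [0.15,[0,0,0],[0,0,0]],
    [0.15,[0,0,0],[0,0,0]],
    [0.15,[0,0,0],[0,0,0]],
  ],
  grip_force=10,
)

```text
time_s: 3.15
eef_pos: [0.5599, 0.2877, 0.0891]
ee_rot: [[0.018, 0.121, 0.992], [0.008, 0.993, -0.121], [-1.0, 0.01, 0.017]]
contact_force: [-0.5, -1.6, -3.8]
gripper_width: 0.0239
```

Call:
play_rows(
  plan=[
    [0.15,[0.3,-0.6,0],[0,0,0]],
    [0.15,[0.2,-0.6,0],[0,0,0]],
    [0.15,[0,-0.6,0],[0,0,0]],
    [0.15,[0,-0.6,0],[0,0,0]],
  ],
  grip_force=25,
)

```text
time_s: 3.55
eef_pos: [0.5578, 0.2674, 0.0889]
ee_rot: [[0.024, 0.119, 0.993], [0.016, 0.993, -0.119], [-1.0, 0.019, 0.022]]
contact_force: [2.6, 4.6, -3.5]
gripper_width: 0.0232
```

Call:
play_rows(
  plan=[
    [0.15,[0,-0.6,0],[0,0,0]],
    [0.15,[0,-0.6,0],[0,0,0]],
    [0.15,[0,-0.5,0],[0,0,0]],
    [0.15,[0,-0.4,0],[0,0,0]],
  ],
)

```text
time_s: 3.95
eef_pos: [0.5552, 0.2452, 0.0889]
ee_rot: [[0.025, 0.119, 0.993], [0.017, 0.993, -0.119], [-1.0, 0.02, 0.022]]
contact_force: [-0.1, 5.4, 0.1]
gripper_width: 0.0237
```

Call:
play_rows(
  plan=[
    [0.15,[0,-0.25,0],[0,0,0]],
  ],
)

```text
time_s: 4.05
eef_pos: [0.5549, 0.2424, 0.0889]
ee_rot: [[0.025, 0.119, 0.993], [0.017, 0.993, -0.12], [-1.0, 0.02, 0.022]]
contact_force: [0.3, 4.3, -0.7]
gripper_width: 0.0235
```

Call:
play_rows(
  plan=[
    [0.15,[0,-0.2,0],[0,0,0]],
  ],
)

```text
time_s: 4.15
eef_pos: [0.5548, 0.2416, 0.089]
ee_rot: [[0.026, 0.119, 0.993], [0.02, 0.993, -0.12], [-0.999, 0.023, 0.023]]
contact_force: [4.2, 25.4, -7.0]
gripper_width: 0.0237
```

Call:
play_rows(
  plan=[
    [0.15,[0,-0.15,0],[0,0,0]],
  ],
)

```text
time_s: 4.25
eef_pos: [0.5548, 0.2417, 0.089]
ee_rot: [[0.027, 0.119, 0.993], [0.023, 0.993, -0.12], [-0.999, 0.027, 0.024]]
contact_force: [4.3, 18.8, -5.4]
gripper_width: 0.0232
```

Call:
play_rows(
  plan=[
    [0.15,[0,-0.13,0],[0,0,0]],
    [0.15,[0,-0.13,0],[0,0,0]],
    [0.15,[0,-0.13,0],[0,0,0]],
    [0.25,[0,-0.1,0],[0,0,0]],
    [0.35,[0,-0.05,0],[0,0,0]],
    [0.42,[0,0,0],[0,0,0]],
    [0.42,[0,0,0],[0,0,0]],
    [0.42,[0,0,0],[0,0,0]],
  ],
)

```text
time_s: 5.05
eef_pos: [0.5547, 0.2401, 0.0885]
ee_rot: [[0.03, 0.117, 0.993], [0.03, 0.993, -0.118], [-0.999, 0.034, 0.027]]
contact_force: [-0.3, 0.9, 0.1]
gripper_width: 0.039
```

Call:
play_rows(
  plan=[
    [0.42,[-2.5,0,0],[0,0,0]],
    [0.42,[-3,0,0],[0,1.5,-1.9]],
    [0.42,[-4,0,0],[0,0,0]],
    [0.42,[-4,0,0],[0,0,0]],
    [0.5,[-3,0,0],[0,0,0]],
    [0.5,[0,0,0],[0,0,0]],
  ],
)

```text
time_s: 5.65
eef_pos: [0.5525, 0.2366, 0.2586]
ee_rot: [[-0.004, 0.12, 0.993], [-0.004, 0.993, -0.12], [-1.0, -0.004, -0.004]]
contact_force: [-0.7, 0.8, -0.6]
gripper_width: 0.0466
```

```bash
python3 - <<'E'
from h import *
C=cams();s=get_state();print(s["eef_pos"],s["ee_rot"],s["gripper_width"])
a=C["top"]["color"][140:235,230:390,::-1]; b=C["side"]["color"][165:325,215:365,::-1]
cv2.imwrite("pics/t3.png",cv2.resize(a,None,fx=5,fy=5,interpolation=cv2.INTER_CUBIC));cv2.imwrite("pics/s3.png",cv2.resize(b,None,fx=3.75,fy=3.75,interpolation=cv2.INTER_CUBIC))
E
```

```text
[0.5515 0.2363 0.2543] [[-0.0098  0.1197  0.9928]
 [-0.0055  0.9928 -0.1197]
 [-0.9999 -0.0067 -0.0091]] 0.04682416463327939
```

View pics/s3.png

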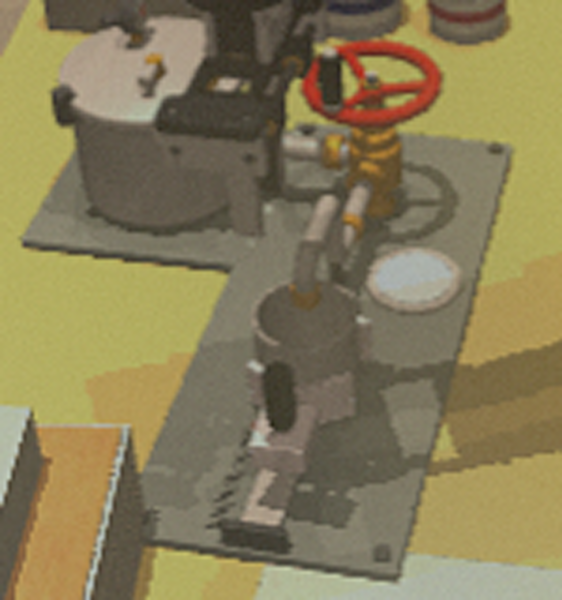

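View pics/t3.png

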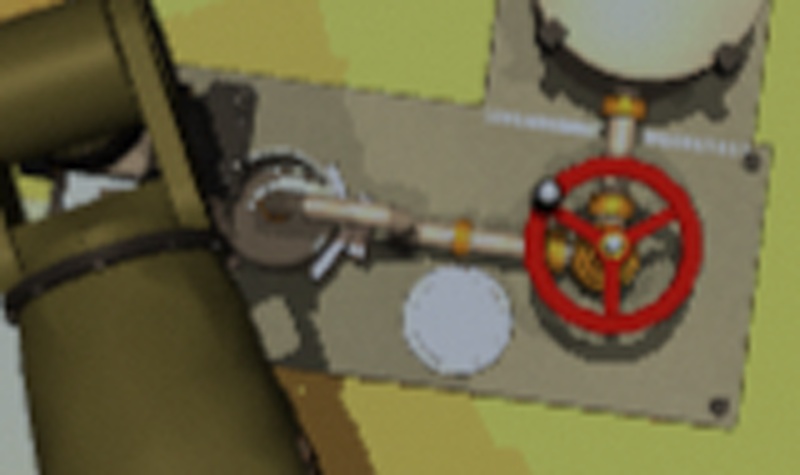

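The side view shows the jaw against the tin, and the tin has moved to under the spout (tin rim at zoom (305,310), knob at (280,395)). The handle is unchanged at top zoom (547,193). I'll move over the handle.

Call:
play_rows(
  plan=[
    [0.6,[0,-3.3,0.3],[0,0,0]],
    [0.6,[0,-3.3,0.3],[0,0,0]],
    [0.6,[0,-3.3,0.3],[0,0,0]],
    [0.6,[0,-3.3,0.3],[0,0,0]],
    [0.6,[0,-3.3,0.3],[0,0,0]],
    [0.6,[0,-3.3,0.3],[0,0,0]],
    [0.6,[0,-3.3,0.3],[0,0,0]],
    [0.6,[0,-3.0,0.3],[0,0,0]],
    [0.6,[0,0,0],[0,0,0]],
  ],
)

```text
time_s: 6.65
eef_pos: [0.5383, -0.036, 0.2396]
ee_rot: [[-0.035, 0.118, 0.992], [-0.008, 0.993, -0.118], [-0.999, -0.012, -0.033]]
contact_force: [-0.4, 0.4, -0.8]
gripper_width: 0.0566
```

Call:
play_rows(
  plan=[
    [0.6,[0,0,0.2],[0,-1.9,0.7]],
    [0.6,[0,0,0],[0,0,0]],
  ],
)

```text
time_s: 6.85
eef_pos: [0.5394, -0.0364, 0.2365]
ee_rot: [[-0.004, 0.12, 0.993], [0.001, 0.993, -0.12], [-1.0, 0.001, -0.004]]
contact_force: [-0.9, -0.2, 0.5]
gripper_width: 0.0567
```

```bash
python3 - <<'E'
from h import *
C=cams();s=get_state();R=s["ee_rot"];p=s["eef_pos"];print(p,R,s["gripper_width"])
S=C["side"];f=lambda X:((proj(S,X)-[275,140])*8).round(0)
w=s["gripper_width"]/2
print("near finger tip",f(p+R@[0,w,-.008]),f(p+R@[0,w,.008]),"far",f(p+R@[0,-w,-.008]),f(p+R@[0,-w,.008]))
print("handle top,bot",f([.5415,-.035,.213]),f([.5415,-.035,.165]))
cv2.imwrite("pics/s4.png",cv2.resize(S["color"][140:210,275:355,::-1],None,fx=8,fy=8,interpolation=cv2.INTER_CUBIC))
cv2.imwrite("pics/t4.png",cv2.resize(C["top"]["color"][140:220,300:400,::-1],None,fx=6,fy=6,interpolation=cv2.INTER_CUBIC))
E
```

```text
[ 0.5395 -0.036   0.2368] [[-0.0052  0.1191  0.9929]
 [ 0.0009  0.9929 -0.1191]
 [-1.      0.0003 -0.0053]] 0.05622617663415187
near finger tip [219. 310.] [179. 306.] far [253. 233.] [214. 230.]
handle top,bot [214. 321.] [220. 420.]
```

View pics/s4.png

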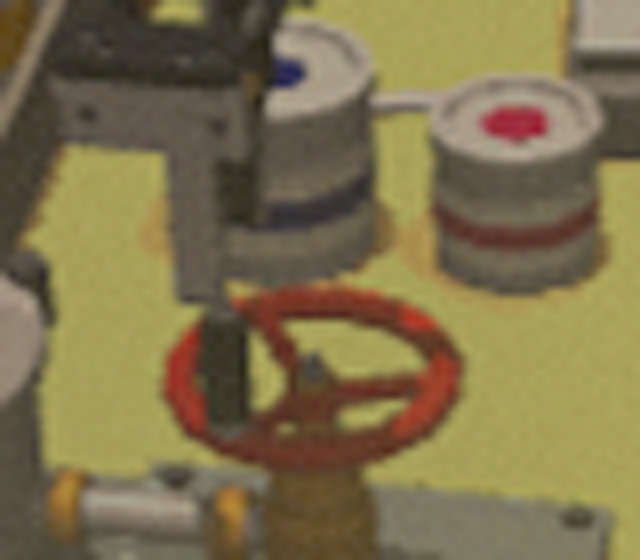

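View pics/t4.png

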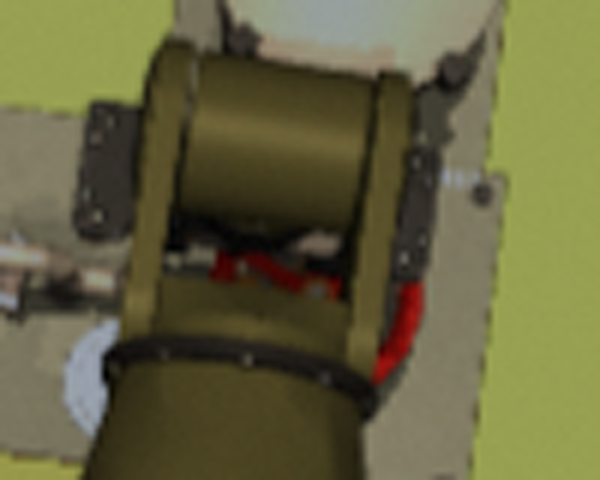

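Call:
play_rows(
  plan=[
    [0.6,[2,0,0],[0,0,0]],
    [0.6,[2,0,0],[0,0,0]],
    [0.6,[1.5,0,0],[0,0,0]],
    [0.6,[0.7,0,0],[0,0,0]],
    [0.6,[0,0,0],[0,0,0]],
  ],
)

```text
time_s: 7.45
eef_pos: [0.539, -0.0328, 0.1717]
ee_rot: [[-0.01, 0.115, 0.993], [0.0, 0.993, -0.115], [-1.0, -0.001, -0.01]]
contact_force: [0.6, 0.5, 0.6]
gripper_width: 0.0563
```

Call:
play_rows(
  plan=[
    [0.1,[-0.2,0,0],[0,0,0]],
    [0.1,[0,0,0],[0,0,0]],
    [0.1,[0,0,0],[0,0,0]],
    [0.1,[0,0,0],[0,0,0]],
    [0.1,[0,0,0],[0,0,0]],
  ],
  grip_force=20,
)

```text
time_s: 7.95
eef_pos: [0.5397, -0.0331, 0.1763]
ee_rot: [[-0.008, 0.115, 0.993], [-0.002, 0.993, -0.115], [-1.0, -0.002, -0.007]]
contact_force: [-6.5, -2.2, -1.2]
gripper_width: 0.0202
```

```bash
cat > step.py <<'E'
import sys
from h import *
# usage: step.py dir(-1 cw/+1 ccw) stepdeg n [cx cy] ; prints rows in tool y,z cm
s=get_state();R=s["ee_rot"];p=s["eef_pos"]
g=p-R[:,0]*.019
try: L=np.loadtxt("log.txt",ndmin=2)
except Exception: L=np.zeros((0,2))
with open("log.txt","a") as f: f.write("%f %f\n"%(g[0],g[1]))
L=np.vstack([L,g[:2]])
c=np.array([.5145,-.082])
if len(L)>=3:
    from scipy.optimize import least_squares
    # known radius 56 mm, weak prior on the centre
    r=least_squares(lambda q:np.r_[(np.hypot(*(L-q).T)-.056)/.001,(q-c)/.004],c);c=r.x;print("fit c",c,"res mm",(np.hypot(*(L-c).T)-.056)*1e3)
v=g[:2]-c;a=np.degrees(np.arctan2(v[1],v[0]));th=(a+6.7+180)%360
print("grasp",g,"r",np.hypot(*v),"alpha",a,"theta mod 360 deg",th,"F",s["contact_force"],"w",s["gripper_width"])
x=R[:,0];w=np.cross(x,[0,0,-1]);t=R.T@w;print("untilt deg",np.degrees(t), "tool yaw",np.degrees(np.arctan2(R[1,1],R[0,1])))
d,st,n=int(sys.argv[1]),float(sys.argv[2]),int(sys.argv[3])
yaw=np.arctan2(R[1,1],R[0,1]);ty=np.array([np.cos(yaw),np.sin(yaw)]);tz=np.array([ty[1],-ty[0]])
P=lambda q:c+.056*np.array([np.cos(np.radians(q)),np.sin(np.radians(q))])
prev=g[:2]
for i in range(n):
    q=P(a+d*st*(i+1));D=(q-prev)*100;prev=q;print("[0.1,[0,%.2f,%.2f],[0,0,0]],"%(D@ty,D@tz),end=' ')
print()
E
python3 step.py -1 12 10
```

```text
grasp [ 0.5398 -0.0331  0.1953] r 0.055065540492644324 alpha 62.61326785383231 theta mod 360 deg 249.31326785383231 F [-6.5476 -2.165  -1.2395] w 0.02021073167277401
untilt deg [ 0.     -0.423   0.1431] tool yaw 83.41894595886659
[0.1,[0,-0.44,1.08],[0,0,0]], [0.1,[0,-0.73,0.91],[0,0,0]], [0.1,[0,-0.91,0.74],[0,0,0]], [0.1,[0,-1.04,0.54],[0,0,0]], [0.1,[0,-1.13,0.31],[0,0,0]], [0.1,[0,-1.17,0.07],[0,0,0]], [0.1,[0,-1.16,-0.18],[0,0,0]], [0.1,[0,-1.09,-0.42],[0,0,0]], [0.1,[0,-0.98,-0.63],[0,0,0]], [0.1,[0,-0.83,-0.83],[0,0,0]],
```

Start with four rows to see how it tracks.

Call:
play_rows(
  plan=[
    [0.1,[0,-0.5,1.1],[0,-0.4,0.1]],
    [0.1,[0,-0.7,0.9],[0,0,0]],
    [0.1,[0,-0.9,0.7],[0,0,0]],
    [0.1,[0,-1.0,0.5],[0,0,0]],
  ],
)

```text
time_s: 8.35
eef_pos: [0.5681, -0.0682, 0.1763]
ee_rot: [[-0.003, 0.113, 0.994], [0.001, 0.994, -0.113], [-1.0, 0.0, -0.003]]
contact_force: [-3.6, 2.9, 1.1]
gripper_width: 0.0208
```

```bash
python3 step.py -1 12 10
```

```text
grasp [ 0.5681 -0.0682  0.1953] r 0.05537835237440804 alpha 14.461526688230958 theta mod 360 deg 201.16152668823096 F [-3.6257  2.9295  1.0786] w 0.020832431167957365
untilt deg [ 0.     -0.1664 -0.022 ] tool yaw 83.48430165581782
[0.1,[0,-1.11,0.36],[0,0,0]], [0.1,[0,-1.17,0.06],[0,0,0]], [0.1,[0,-1.16,-0.18],[0,0,0]], [0.1,[0,-1.09,-0.42],[0,0,0]], [0.1,[0,-0.98,-0.64],[0,0,0]], [0.1,[0,-0.83,-0.83],[0,0,0]], [0.1,[0,-0.64,-0.98],[0,0,0]], [0.1,[0,-0.42,-1.09],[0,0,0]], [0.1,[0,-0.18,-1.16],[0,0,0]], [0.1,[0,0.06,-1.17],[0,0,0]],
```

Tracking is excellent: 48° as planned, with low forces.

Call:
play_rows(
  plan=[
    [0.1,[0,-1.1,0.3],[0,0,0]],
    [0.1,[0,-1.2,0.1],[0,0,0]],
    [0.1,[0,-1.2,-0.2],[0,0,0]],
    [0.1,[0,-1.1,-0.4],[0,0,0]],
    [0.1,[0,-1.0,-0.6],[0,0,0]],
    [0.1,[0,-0.8,-0.8],[0,0,0]],
  ],
)

```text
time_s: 8.95
eef_pos: [0.5413, -0.1323, 0.1762]
ee_rot: [[-0.013, 0.114, 0.993], [0.01, 0.993, -0.113], [-1.0, 0.008, -0.014]]
contact_force: [-6.3, 16.8, 3.8]
gripper_width: 0.0207
```

```bash
python3 step.py -1 12 10
```

```text
fit c [ 0.5144 -0.0832] res mm [ 0.2109 -0.2218  0.2352]
grasp [ 0.5415 -0.1325  0.1952] r 0.05623522332648383 alpha -61.1921427741396 theta mod 360 deg 125.5078572258604 F [-6.2542 16.7583  3.8324] w 0.020689368512039803
untilt deg [-0.     -0.7792 -0.4824] tool yaw 83.47670052905119
[0.1,[0,-0.55,-1.03],[0,0,0]], [0.1,[0,-0.35,-1.12],[0,0,0]], [0.1,[0,-0.11,-1.17],[0,0,0]], [0.1,[0,0.14,-1.16],[0,0,0]], [0.1,[0,0.37,-1.11],[0,0,0]], [0.1,[0,0.60,-1.01],[0,0,0]], [0.1,[0,0.79,-0.86],[0,0,0]], [0.1,[0,0.96,-0.68],[0,0,0]], [0.1,[0,1.07,-0.46],[0,0,0]], [0.1,[0,1.15,-0.23],[0,0,0]],
```

Call:
play_rows(
  plan=[
    [0.1,[0,-0.5,-1.0],[0,-0.8,-0.5]],
    [0.1,[0,-0.3,-1.1],[0,0,0]],
    [0.1,[0,-0.1,-1.2],[0,0,0]],
    [0.1,[0,0.1,-1.2],[0,0,0]],
    [0.1,[0,0.4,-1.1],[0,0,0]],
    [0.1,[0,0.6,-1.0],[0,0,0]],
    [0.1,[0,0.8,-0.9],[0,0,0]],
  ],
)

```text
time_s: 9.65
eef_pos: [0.4678, -0.1152, 0.1763]
ee_rot: [[0.012, 0.116, 0.993], [0.006, 0.993, -0.117], [-1.0, 0.007, 0.011]]
contact_force: [15.4, 6.8, -7.6]
gripper_width: 0.0205
```

```bash
python3 step.py -1 8 8
```

```text
fit c [ 0.5142 -0.0834] res mm [0.4323 0.0518 0.2498 0.4708]
grasp [ 0.4676 -0.1153  0.1953] r 0.05647084926038044 alpha -145.56536152647138 theta mod 360 deg 41.13463847352861 F [15.4387  6.8478 -7.6482] w 0.020494192635786522
untilt deg [ 0.      0.6392 -0.4283] tool yaw 83.31368051844018
[0.1,[0,0.65,-0.44],[0,0,0]], [0.1,[0,0.68,-0.38],[0,0,0]], [0.1,[0,0.73,-0.28],[0,0,0]], [0.1,[0,0.76,-0.18],[0,0,0]], [0.1,[0,0.78,-0.07],[0,0,0]], [0.1,[0,0.78,0.04],[0,0,0]], [0.1,[0,0.77,0.15],[0,0,0]], [0.1,[0,0.74,0.25],[0,0,0]],
```

Call:
play_rows(
  plan=[
    [0.1,[0,0.6,-0.5],[0,0.6,-0.4]],
    [0.1,[0,0.7,-0.4],[0,0,0]],
    [0.1,[0,0.7,-0.3],[0,0,0]],
    [0.1,[0,0.7,-0.2],[0,0,0]],
  ],
)

```text
time_s: 10.05
eef_pos: [0.4582, -0.0886, 0.1763]
ee_rot: [[0.008, 0.118, 0.993], [-0.002, 0.993, -0.118], [-1.0, -0.001, 0.008]]
contact_force: [5.0, -2.4, -4.2]
gripper_width: 0.0207
```

```bash
python3 step.py -1 5 8
```

```text
fit c [ 0.5141 -0.0833] res mm [0.4581 0.1539 0.3312 0.3935 0.2231]
grasp [ 0.4581 -0.0885  0.1953] r 0.05622313631277776 alpha -174.7000736336503 theta mod 360 deg 11.999926366349683 F [ 5.0134 -2.3632 -4.2319] w 0.020691675930189342
untilt deg [0.     0.4634 0.069 ] tool yaw 83.20822460178677
[0.1,[0,0.49,-0.06],[0,0,0]], [0.1,[0,0.49,-0.04],[0,0,0]], [0.1,[0,0.49,0.00],[0,0,0]], [0.1,[0,0.49,0.05],[0,0,0]], [0.1,[0,0.48,0.09],[0,0,0]], [0.1,[0,0.47,0.13],[0,0,0]], [0.1,[0,0.46,0.17],[0,0,0]], [0.1,[0,0.44,0.21],[0,0,0]],
```

Call:
play_rows(
  plan=[
    [0.1,[0,0.5,0],[0,0.4,0]],
    [0.1,[0,0.4,0],[0,0,0]],
    [0.1,[0,0.3,0],[0,0,0]],
  ],
)

```text
time_s: 10.35
eef_pos: [0.4584, -0.0771, 0.1763]
ee_rot: [[-0.003, 0.119, 0.993], [-0.003, 0.993, -0.119], [-1.0, -0.003, -0.003]]
contact_force: [-2.0, -2.2, -1.8]
gripper_width: 0.0209
```

Call:
play_rows(
  plan=[
    [0.1,[0,0.3,0],[0,0,0]],
    [0.1,[0,0.3,0],[0,0,0]],
  ],
)

```text
time_s: 10.55
eef_pos: [0.4586, -0.0757, 0.1763]
ee_rot: [[-0.005, 0.119, 0.993], [-0.013, 0.993, -0.119], [-1.0, -0.014, -0.004]]
contact_force: [-6.3, -32.9, -2.0]
gripper_width: 0.021
```

```bash
python3 step.py -1 5 2
```

```text
fit c [ 0.5141 -0.0833] res mm [ 0.4591  0.1396  0.3137  0.4022  0.2396 -0.0473]
grasp [ 0.4587 -0.0754  0.1953] r 0.055952706537197354 alpha 171.84292235249782 theta mod 360 deg 358.54292235249784 F [ -6.3468 -32.8685  -2.0274] w 0.021019872475550903
untilt deg [-0.     -0.2037  0.7851] tool yaw 83.16209618527698
[0.1,[0,0.49,0.03],[0,0,0]], [0.1,[0,0.48,0.07],[0,0,0]],
```

Call:
play_rows(
  plan=[
    [0.1,[0,0.2,0],[0,0,0]],
    [0.1,[0,0.2,0],[0,0,0]],
    [0.1,[0,0.2,0],[0,0,0]],
    [0.1,[0,0.15,0],[0,0,0]],
  ],
)

```text
time_s: 10.95
eef_pos: [0.4585, -0.0762, 0.1763]
ee_rot: [[-0.009, 0.122, 0.992], [-0.028, 0.992, -0.122], [-1.0, -0.029, -0.005]]
contact_force: [-3.5, -13.3, -1.4]
gripper_width: 0.0205
```

```bash
python3 step.py 1 12 10
```

```text
fit c [ 0.5141 -0.0834] res mm [ 0.4598  0.1284  0.3001  0.4091  0.2527 -0.0329 -0.0516]
grasp [ 0.4587 -0.0756  0.1953] r 0.05594838980194926 alpha 172.04378114015284 theta mod 360 deg 358.7437811401528 F [ -3.512  -13.3202  -1.3639] w 0.020544343138780133
untilt deg [-0.     -0.2891  1.6722] tool yaw 82.97519436431132
[0.1,[0,-1.17,0.10],[0,0,0]], [0.1,[0,-1.12,0.34],[0,0,0]], [0.1,[0,-1.02,0.57],[0,0,0]], [0.1,[0,-0.88,0.77],[0,0,0]], [0.1,[0,-0.70,0.94],[0,0,0]], [0.1,[0,-0.49,1.06],[0,0,0]], [0.1,[0,-0.26,1.14],[0,0,0]], [0.1,[0,-0.02,1.17],[0,0,0]], [0.1,[0,0.22,1.15],[0,0,0]], [0.1,[0,0.46,1.08],[0,0,0]],
```

Firm stop met: 33 N at alpha ≈172°, against an expected 173.3° for the handle on the -x side. Now I'll open two turns.

Call:
play_rows(
  plan=[
    [0.1,[0,-1.2,0.1],[0,-0.3,1.7]],
    [0.1,[0,-1.1,0.3],[0,0,0]],
    [0.1,[0,-1.0,0.6],[0,0,0]],
    [0.1,[0,-0.9,0.8],[0,0,0]],
    [0.1,[0,-0.7,0.9],[0,0,0]],
    [0.1,[0,-0.5,1.1],[0,0,0]],
    [0.1,[0,-0.3,1.1],[0,0,0]],
    [0.1,[0,0,1.2],[0,0,0]],
  ],
)

```text
time_s: 11.75
eef_pos: [0.5165, -0.1394, 0.1765]
ee_rot: [[0.0, 0.122, 0.993], [0.01, 0.992, -0.122], [-1.0, 0.01, -0.001]]
contact_force: [-2.9, 17.2, 3.5]
gripper_width: 0.0206
```

```bash
python3 step.py 1 12 10
```

```text
fit c [ 0.5141 -0.0834] res mm [ 0.5292  0.1415  0.2229  0.3703  0.2548 -0.0114 -0.0301  0.167 ]
grasp [ 0.5165 -0.1396  0.1955] r 0.05616703049024869 alpha -87.50493885237564 theta mod 360 deg 99.19506114762436 F [-2.9268 17.2153  3.5478] w 0.02063600245191315
untilt deg [-0.     -0.054  -0.5677] tool yaw 82.98797527350847
[0.1,[0,0.33,1.13],[0,0,0]], [0.1,[0,0.54,1.04],[0,0,0]], [0.1,[0,0.74,0.90],[0,0,0]], [0.1,[0,0.92,0.73],[0,0,0]], [0.1,[0,1.05,0.52],[0,0,0]], [0.1,[0,1.13,0.29],[0,0,0]], [0.1,[0,1.17,0.05],[0,0,0]], [0.1,[0,1.15,-0.19],[0,0,0]], [0.1,[0,1.09,-0.43],[0,0,0]], [0.1,[0,0.98,-0.65],[0,0,0]],
```

Call:
play_rows(
  plan=[
    [0.1,[0,0.3,1.1],[0,0,-0.6]],
    [0.1,[0,0.5,1.0],[0,0,0]],
    [0.1,[0,0.7,0.9],[0,0,0]],
    [0.1,[0,0.9,0.7],[0,0,0]],
    [0.1,[0,1.1,0.5],[0,0,0]],
    [0.1,[0,1.1,0.3],[0,0,0]],
    [0.1,[0,1.2,0],[0,0,0]],
    [0.1,[0,1.1,-0.2],[0,0,0]],
    [0.1,[0,1.1,-0.4],[0,0,0]],
  ],
)

```text
time_s: 12.65
eef_pos: [0.5672, -0.0649, 0.1765]
ee_rot: [[-0.018, 0.123, 0.992], [-0.002, 0.992, -0.124], [-1.0, -0.005, -0.017]]
contact_force: [-8.6, -7.3, 3.4]
gripper_width: 0.0206
```

```bash
python3 step.py 1 12 10
```

```text
fit c [ 0.5142 -0.0834] res mm [0.4531 0.0447 0.2141 0.4666 0.3475 0.0714 0.0529 0.2027 0.501 ]
grasp [ 0.5676 -0.0649  0.1955] r 0.056500971169340816 alpha 19.12206336775333 theta mod 360 deg 205.82206336775334 F [-8.589  -7.3187  3.4498] w 0.020554878792851058
untilt deg [-0.     -0.9875  0.2625] tool yaw 82.90776576031843
[0.1,[0,0.97,-0.67],[0,0,0]], [0.1,[0,0.84,-0.82],[0,0,0]], [0.1,[0,0.65,-0.97],[0,0,0]], [0.1,[0,0.43,-1.09],[0,0,0]], [0.1,[0,0.20,-1.15],[0,0,0]], [0.1,[0,-0.05,-1.17],[0,0,0]], [0.1,[0,-0.29,-1.13],[0,0,0]], [0.1,[0,-0.52,-1.05],[0,0,0]], [0.1,[0,-0.72,-0.92],[0,0,0]], [0.1,[0,-0.90,-0.75],[0,0,0]],
```

Call:
play_rows(
  plan=[
    [0.1,[0,1.0,-0.7],[0,-1,0.3]],
    [0.1,[0,0.8,-0.8],[0,0,0]],
    [0.1,[0,0.6,-1.0],[0,0,0]],
    [0.1,[0,0.4,-1.1],[0,0,0]],
    [0.1,[0,0.2,-1.2],[0,0,0]],
    [0.1,[0,0,-1.2],[0,0,0]],
    [0.1,[0,-0.3,-1.1],[0,0,0]],
    [0.1,[0,-0.5,-1.0],[0,0,0]],
    [0.1,[0,-0.7,-0.9],[0,0,0]],
    [0.1,[0,-0.9,-0.7],[0,0,0]],
  ],
)

```text
time_s: 13.65
eef_pos: [0.4718, -0.0463, 0.1766]
ee_rot: [[0.005, 0.122, 0.993], [-0.003, 0.993, -0.122], [-1.0, -0.002, 0.005]]
contact_force: [3.1, 1.1, -2.0]
gripper_width: 0.0204
```

```bash
python3 step.py 1 12 10
```

```text
fit c [ 0.5141 -0.0833] res mm [ 0.4011  0.075   0.3173  0.4696  0.2998  0.0037 -0.0145  0.292   0.5257
  0.3548]
grasp [ 0.4717 -0.0462  0.1956] r 0.05635478713028368 alpha 138.81211112145758 theta mod 360 deg 325.51211112145756 F [ 3.1207  1.1201 -2.0148] w 0.02037382724852299
untilt deg [-0.      0.3148  0.1363] tool yaw 83.00546028907594
[0.1,[0,-1.05,-0.52],[0,0,0]], [0.1,[0,-1.12,-0.33],[0,0,0]], [0.1,[0,-1.17,-0.09],[0,0,0]], [0.1,[0,-1.16,0.16],[0,0,0]], [0.1,[0,-1.10,0.40],[0,0,0]], [0.1,[0,-0.99,0.62],[0,0,0]], [0.1,[0,-0.84,0.81],[0,0,0]], [0.1,[0,-0.66,0.97],[0,0,0]], [0.1,[0,-0.44,1.08],[0,0,0]], [0.1,[0,-0.21,1.15],[0,0,0]],
```

Call:
play_rows(
  plan=[
    [0.1,[0,-1.0,-0.5],[0,0.3,0.1]],
    [0.1,[0,-1.1,-0.3],[0,0,0]],
    [0.1,[0,-1.2,-0.1],[0,0,0]],
    [0.1,[0,-1.2,0.2],[0,0,0]],
    [0.1,[0,-1.1,0.4],[0,0,0]],
    [0.1,[0,-1.0,0.6],[0,0,0]],
    [0.1,[0,-0.8,0.8],[0,0,0]],
    [0.1,[0,-0.7,1.0],[0,0,0]],
    [0.1,[0,-0.4,1.1],[0,0,0]],
    [0.1,[0,-0.2,1.1],[0,0,0]],
  ],
)

```text
time_s: 14.65
eef_pos: [0.5079, -0.1392, 0.1765]
ee_rot: [[0.013, 0.123, 0.992], [0.021, 0.992, -0.124], [-1.0, 0.022, 0.01]]
contact_force: [-0.2, 25.9, 4.8]
gripper_width: 0.0206
```

```bash
python3 step.py 1 12 10
```

```text
fit c [ 0.5141 -0.0834] res mm [0.5239 0.1147 0.1995 0.3901 0.2845 0.0203 0.0016 0.1558 0.573  0.443
 0.4992]
grasp [ 0.5077 -0.1396  0.1954] r 0.05649920051911577 alpha -96.58047473579595 theta mod 360 deg 90.11952526420406 F [-0.2059 25.9328  4.7905] w 0.020590746954181515
untilt deg [-0.      0.5998 -1.273 ] tool yaw 82.90547413906778
[0.1,[0,0.18,1.16],[0,0,0]], [0.1,[0,0.37,1.11],[0,0,0]], [0.1,[0,0.59,1.01],[0,0,0]], [0.1,[0,0.79,0.86],[0,0,0]], [0.1,[0,0.95,0.68],[0,0,0]], [0.1,[0,1.07,0.47],[0,0,0]], [0.1,[0,1.15,0.23],[0,0,0]], [0.1,[0,1.17,-0.01],[0,0,0]], [0.1,[0,1.14,-0.25],[0,0,0]], [0.1,[0,1.07,-0.49],[0,0,0]],
```

Call:
play_rows(
  plan=[
    [0.1,[0,0.2,1.2],[0,0.6,-1.3]],
    [0.1,[0,0.4,1.1],[0,0,0]],
    [0.1,[0,0.6,1.0],[0,0,0]],
    [0.1,[0,0.8,0.9],[0,0,0]],
    [0.1,[0,1.0,0.7],[0,0,0]],
    [0.1,[0,1.1,0.4],[0,0,0]],
    [0.1,[0,1.2,0.2],[0,0,0]],
    [0.1,[0,1.2,0],[0,0,0]],
    [0.1,[0,1.1,-0.3],[0,0,0]],
    [0.1,[0,1.1,-0.5],[0,0,0]],
  ],
)

```text
time_s: 15.65
eef_pos: [0.5647, -0.0609, 0.1765]
ee_rot: [[-0.01, 0.128, 0.992], [0.003, 0.992, -0.128], [-1.0, 0.002, -0.01]]
contact_force: [-2.3, -3.0, -0.8]
gripper_width: 0.0204
```

```bash
python3 step.py 1 12 10
```

```text
fit c [ 0.5141 -0.0835] res mm [ 0.577   0.1765  0.1991  0.3266  0.2265 -0.03   -0.0488  0.1268  0.6356
  0.4222  0.4615 -0.4114]
grasp [ 0.5649 -0.0609  0.1955] r 0.05558861477892122 alpha 23.953135918730684 theta mod 360 deg 210.6531359187307 F [-2.2842 -3.0471 -0.8164] w 0.020438588804907867
untilt deg [ 0.     -0.5816 -0.0923] tool yaw 82.65069340971738
[0.1,[0,0.95,-0.67],[0,0,0]], [0.1,[0,0.76,-0.89],[0,0,0]], [0.1,[0,0.56,-1.03],[0,0,0]], [0.1,[0,0.34,-1.12],[0,0,0]], [0.1,[0,0.10,-1.17],[0,0,0]], [0.1,[0,-0.15,-1.16],[0,0,0]], [0.1,[0,-0.39,-1.10],[0,0,0]], [0.1,[0,-0.61,-1.00],[0,0,0]], [0.1,[0,-0.80,-0.85],[0,0,0]], [0.1,[0,-0.96,-0.67],[0,0,0]],
```

Call:
play_rows(
  plan=[
    [0.1,[0,0.9,-0.7],[0,-0.6,-0.1]],
    [0.1,[0,0.8,-0.9],[0,0,0]],
    [0.1,[0,0.6,-1.0],[0,0,0]],
    [0.1,[0,0.3,-1.1],[0,0,0]],
    [0.1,[0,0.1,-1.2],[0,0,0]],
    [0.1,[0,-0.1,-1.2],[0,0,0]],
    [0.1,[0,-0.4,-1.1],[0,0,0]],
    [0.1,[0,-0.6,-1.0],[0,0,0]],
    [0.1,[0,-0.8,-0.8],[0,0,0]],
  ],
)

```text
time_s: 16.55
eef_pos: [0.4703, -0.0449, 0.1766]
ee_rot: [[0.008, 0.128, 0.992], [-0.019, 0.992, -0.127], [-1.0, -0.018, 0.01]]
contact_force: [14.3, -10.6, -12.1]
gripper_width: 0.0206
```

```bash
python3 step.py 1 8 7
```

```text
fit c [ 0.5138 -0.0831] res mm [ 0.3805  0.337   0.6424  0.311  -0.0057 -0.3448 -0.3625  0.4975  0.7715
 -0.015   0.7884 -0.3117  2.2728]
grasp [ 0.4701 -0.0446  0.1956] r 0.05827277852026484 alpha 138.56195087854664 theta mod 360 deg 325.2619508785466 F [ 14.2954 -10.571  -12.1499] w 0.020614805562431282
untilt deg [-0.      0.5957  1.0189] tool yaw 82.6649060771828
[0.1,[0,-0.80,-0.20],[0,0,0]], [0.1,[0,-0.72,-0.29],[0,0,0]], [0.1,[0,-0.76,-0.19],[0,0,0]], [0.1,[0,-0.78,-0.08],[0,0,0]], [0.1,[0,-0.78,0.03],[0,0,0]], [0.1,[0,-0.77,0.13],[0,0,0]], [0.1,[0,-0.74,0.24],[0,0,0]],
```

Call:
play_rows(
  plan=[
    [0.1,[0,-0.8,-0.2],[0,0.6,1.0]],
    [0.1,[0,-0.7,-0.3],[0,0,0]],
    [0.1,[0,-0.8,-0.2],[0,0,0]],
    [0.1,[0,-0.8,0],[0,0,0]],
    [0.1,[0,0,0],[0,0,0]],
  ],
)

```text
time_s: 17.05
eef_pos: [0.4565, -0.0737, 0.1765]
ee_rot: [[0.004, 0.128, 0.992], [0.002, 0.992, -0.128], [-1.0, 0.002, 0.003]]
contact_force: [6.4, -3.0, -5.0]
gripper_width: 0.0204
```

```bash
python3 step.py 1 4 2
```

```text
fit c [ 0.5136 -0.083 ] res mm [ 0.4277  0.5496  0.8235  0.1555 -0.2378 -0.5928 -0.6104  0.582   0.976
 -0.2433  0.8349 -0.12    2.0449  1.9299]
grasp [ 0.4564 -0.0737  0.1955] r 0.05792985971553468 alpha 170.73835429583224 theta mod 360 deg 357.43835429583226 F [ 6.3766 -3.0167 -4.9563] w 0.02037510610337929
untilt deg [-0.      0.1934 -0.1213] tool yaw 82.65324873236837
[0.1,[0,-0.40,0.19],[0,0,0]], [0.1,[0,-0.39,0.03],[0,0,0]],
```

Call:
play_rows(
  plan=[
    [0.1,[0,-0.2,0.1],[0,0,0]],
    [0.1,[0,0,0],[0,0,0]],
    [0.1,[0,0,0],[0,0,0]],
  ],
)

```text
time_s: 17.35
eef_pos: [0.4563, -0.0752, 0.1765]
ee_rot: [[0.003, 0.128, 0.992], [0.001, 0.992, -0.128], [-1.0, 0.002, 0.003]]
contact_force: [3.2, -1.7, -2.4]
gripper_width: 0.0205
```

```bash
python3 step.py 1 4 1; python3 - <<'E'
from h import *
C=cams();s=get_state();print(s["time_s"],s["eef_pos"],s["contact_force"],s["gripper_width"])
a=C["top"]["color"][140:235,230:390,::-1]; b=C["side"]["color"][165:325,215:365,::-1]
cv2.imwrite("pics/t5.png",cv2.resize(a,None,fx=5,fy=5,interpolation=cv2.INTER_CUBIC));cv2.imwrite("pics/s5.png",cv2.resize(b,None,fx=3.75,fy=3.75,interpolation=cv2.INTER_CUBIC))
cv2.imwrite("pics/top5.png",C["top"]["color"][:,:,::-1])
E
```

```text
fit c [ 0.5134 -0.083 ] res mm [ 0.4719  0.7135  0.9536  0.0329 -0.4147 -0.7798 -0.7973  0.6381  1.1342
 -0.4107  0.8623  0.0292  1.8778  1.7428  1.6491]
grasp [ 0.4563 -0.0752  0.1955] r 0.05764912364627333 alpha 172.22859968248517 theta mod 360 deg 358.9285996824851 F [ 3.1769 -1.7274 -2.3692] w 0.020504994211682656
untilt deg [-0.      0.1494 -0.0917] tool yaw 82.66438774697073
[0.1,[0,-0.39,0.18],[0,0,0]], 
17.45 [ 0.4563 -0.0752  0.1765] [ 2.1291 -2.6135 -1.0078] 0.020779025478500752
```

View pics/s5.png

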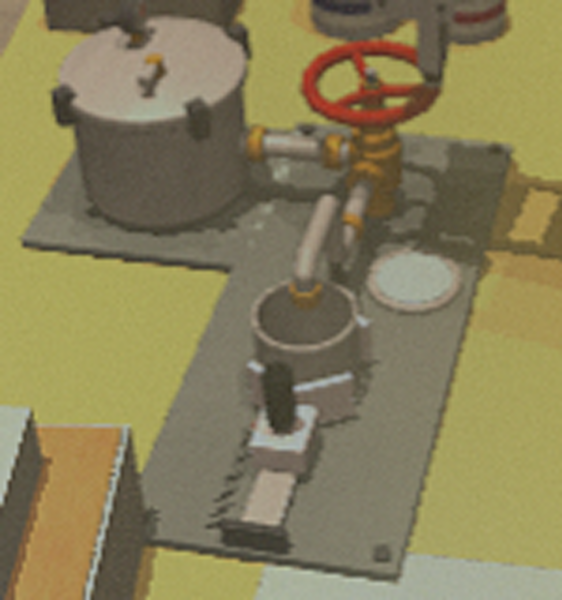

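View pics/top5.png

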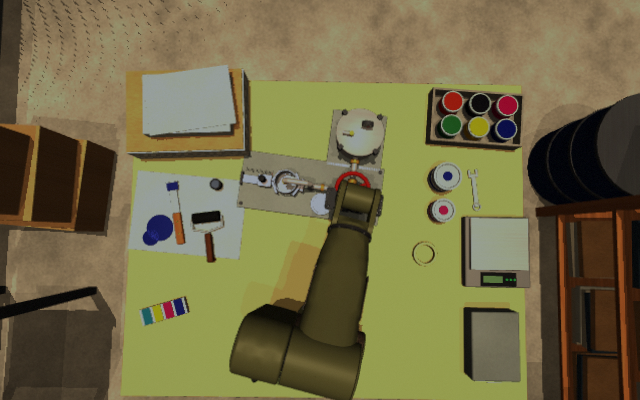

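View pics/t5.png

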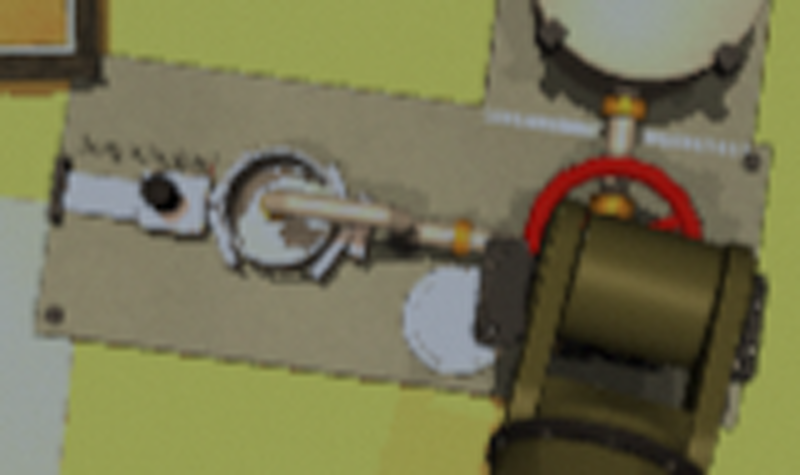

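```bash
python3 - <<'E'
from rig import *
print(sign_off())
E
```

```text
the job is handed in; nothing more can be done
None
```

I nipped the tin, closed the valve to its stop, backed it off two full turns and handed the job in after about 17.5 s of the 72 s. The hand-in gives no verdict.

- **Clamp:** I slid the jaw up by its knob until the wrist force rose from about 4–5 N to 19–25 N. I held that for a few tenths of a second, then opened the fingers while still pushing lightly. The last pictures show the tin upright between both vees under the spout. I couldn't measure the nip force left after letting go, or the tin's exact centring.
- **Valve stop:** I turned the handle clockwise about 250° to a firm stop, with 33 N resisting. The handle was then at 172°, against 173.3° expected from the camera fit.
- **Two turns open:** The measured turning adds up to about 720° from the stop. The handle ended at 172.2°, within about a degree of the stop reading and inside the 11° allowed.
- **Grip:** The handle is still held at a 20 N grip setting, with a finger opening of 20.5 mm. Late in the second turn the grasp slipped about 2 mm outward from the handle's circle. The grasp point is at 195 mm height, against 189 mm for the handle's middle, so both offsets are within limits.
- **Other objects:** By eye, the bystanders I could see in the last top picture are where they started; the arm hides part of the lid there, but the side picture shows it in place. I didn't measure their positions.

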